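# Stack the storage pots on the trivet

## Task

Stack the set of storage pots on the round trivet: stand the large pot in the middle of the trivet, seat the medium pot in its mouth, then the small pot in the medium one, and close the top with the wooden lid. Work in that order, one piece at a time, letting go of each piece before fetching the next, and don't tip anything over or shift the mug, jar, mill and shaker standing about.

Things in the scene. Friction and masses are not known exactly. Their poses are not given: they have to be found in the camera images.
- hob_cover: flat grey board that covers the hob, 530 mm (along x) by 890 mm (along y), fixed. All the things listed stand on it: its top is 20 mm above the worktop (z = 0.020). Origin: below its centre, at z = 0; z up. To its right a wall cabinet hangs over the worktop (x above 0.57, y below -0.34, z above 0.46): keep the wrist clear of it when swinging in.
- trivet: round light-wood trivet, 130 mm across with a low raised rim, fixed to the hob cover, target of the stack. The flat floor inside the rim is 96 mm across and 9 mm above its underside; the rim's top is 13 mm up. Origin: centre of its underside, on the cover; z up.
- large_pot: open-topped round terracotta pot, straight-sided, 68 mm outer diameter, 64 mm high: the widest. Mouth 56 mm across, wall 6 mm. The lowest 4 mm narrow to 60 mm. About 0.22 kg. Stands mouth up. Origin: centre of its underside; z up along its axis.
- medium_pot: open-topped round terracotta pot, straight-sided, 59 mm outer diameter, 54 mm high with its foot. Mouth 47 mm across, wall 6 mm. Tapered foot 10 mm high below (50 mm across at its top, 41 mm at the bottom): it drops into the large pot's mouth until the shoulder rests on the rim, origin 54 mm above the large pot's. About 0.16 kg. Stands mouth up. Origin: centre of the foot's underside; z up.
- small_pot: open-topped round terracotta pot, straight-sided, 50 mm outer diameter, 44 mm high with its foot. Mouth 38 mm across, wall 6 mm. Tapered foot 10 mm high below (41 mm across at its top, 32 mm at the bottom): it drops into the medium pot's mouth until the shoulder rests on the rim, origin 44 mm above the medium pot's. About 0.11 kg. Stands mouth up. Origin: centre of the foot's underside; z up.
- lid: light-wood lid 40 mm high: disc 50 mm across (8 to 15 mm up), below it a tapered plug (32 mm across at its top, 23 mm at the bottom), above it a knob (15 to 40 mm up; 13 mm thick at its waist, 18 mm at 32 to 37 mm up). The plug drops into the small pot's mouth until the disc rests on the rim, origin 36 mm above the pot's. About 0.05 kg. Knob up. Origin: centre of the plug's underside; z up.
- mug: mug, green above and white below, 86 mm across, 121 mm with its handle, 99 mm high; a bystander, leave it. Origin: on its underside, at the middle of its whole length with the handle; z up.
- honey_jar: glass jar with a white lid, 72 mm across, 102 mm high; a bystander, leave it. Origin: centre of its underside; z up.
- pepper_mill: dark wood pepper mill, 58 mm across, 170 mm high; a bystander, leave it. Origin: centre of its underside; z up.
- salt_shaker: glass salt shaker with a grey cap, 44 mm across, 90 mm high; a bystander, leave it. Origin: centre of its underside; z up.
Mind the look-alikes: they are no part of the job. Leave any black look-alike of the large_pot alone.

How it is judged:
By the outcome, as a careful person would: the job done as asked, in the order asked, and still so for the second after the job is handed in, with the robot touching nothing.
It also fails if it takes over 109 s, if anything falls off the work surface, if the arm or the gripper's body presses on something with over 40 N, if the wrist force passes 120 N, or if a joint passes its speed limit or range.

## Robot

A 6-joint arm with a two-finger parallel gripper is mounted at the origin on a cart in front of the work surface, level with it; the furniture and walls round the work are solid. World frame = base frame: x ahead of the robot, y to its left, z up, the work surface at z = 0. Lengths are in mm, angles in rad, forces in N, time in s.
With the tool pointing down it reaches from about 350 to 875 mm from the base axis. Payload 4.2 kg.
Tool frame: the origin (TCP) lies midway between the tips of the shut fingers; the grasp point (between the pads) lies 19 mm behind it (arm.hold_point_z is the distance from the TCP to the grasp point, in mm); z points along the fingers, y is the line along which they close (so a half turn about z gives the same grasp; the last joint's range is limited). The gripper opens to 85 mm and grips with 20 to 120 N. Pads are 22 mm wide; open, the fingers measure 114 mm over their backs; the gripper's body (76 mm by 85 mm) begins 54 mm behind the grasp point. The pads swing forward as they close: fully open they stand 13 mm farther back than shut.
Start: joints at [1.475, 0.385, 0.008, 0, -1.194, -0.259], TCP at [217.094, 586.063, 231.312] pointing down, gripper open.
Joint ranges: [-3.14, 3.14], [-1.21, 2.06], [-1.07, 1.41], [-3.16, 2.05], [-2.99, -0.16], [-3.1, 3.1]. Speed limits (rad/s): [2.79, 2.79, 3.14, 3.14, 3.14, 3.14].

## Interface

Orientations are given as a unit quaternion [x, y, z, w].
In Python, from bench import arm, vision gives the robot as it stands. The module is installed in compiled form; this text tells all that it offers.
- The arm moves only by the tool servo_tool, never from a script. Its argument "plan" is a list of rows, each a list of 7 numbers: the shift along the world's x, y, z each as a share of 300 mm, from -1 to 1, then the turn, a rotation vector about the world's x, y, z each as a share of 2 rad, from -1 to 1, then the opening, from 0 (shut) to 1 (fully open). A call has 1 to 20 rows; each row shifts and turns the commanded pose from where the row before left it; what a row does not reach is not made up. A row lasts 1/8 s, in which the tool goes at most 62.5 mm and 10.7 degrees, less where a joint would pass 70% of its speed; a pose out of reach is approached as far as the arm can. A call with a number of a shift or a turn outside -1 to 1 is refused whole. A call with a gripper value outside its range is refused whole. The fingers move at their own pace and stop on an object; the grip force is fixed at half the most. Time passes only in rows, so rows that do not move let the fingers close. It gives the time, the measured TCP pose, the force, the opening and the grip force at its end, in the units of the state.
- arm.read_state(): the state, without advancing time (a new reading comes with each control period).
- vision.get_image(name): name is "scene" or "side" or "wrist"; returns a dict with "image" (420x560x3 uint8, red, green, blue), "z_map" (420x560 float32, mm along the optical axis (not along the pixel's ray), 0 where there is no reading), "K" (3x3 intrinsics, pixels), "world_to_cam" (4x4, takes a point from world to camera coordinates); the wrist camera has in their place "mount" (4x4, takes a point from camera to tool coordinates, whose origin is the TCP and whose axes are the flange's). Camera axes: x right, y down, z forward; pixel columns grow to the right and rows downward; lengths in mm; the calibration is good to about 2 mm. A picture is of the moment at which its call begins: read the wrist's pose just before it.
- arm.job_done(): hands the job in; it is judged then, once.
The state is a dict: "clock": time; "joints": joint angles; "joint_vel": joint speeds; "joint_efforts": joint torques, N m; "position": TCP position; "ee_rot": TCP orientation; "contact_force": force on the tool from outside, world axes, zero at the start; "wrist_torque": the same for the moment, N m; "gripper_width": finger opening in mm; "grasp_force": force on a finger pad.
Only numpy, scipy, OpenCV 4.12 (cv2) and the standard library are available. Lean on these libraries where they do the work, as an engineer would, in place of code of your own. Each camera call takes 0.05 s, during which the arm holds its last target. There are 200 camera calls.

## Working session

There is one attempt and no reset: what is moved stays moved. The work goes in short steps, Python scripts to look and compute and a tool call to move; the robot and the scene stay as the last step left them, time stands still between calls to the robot, and variables do not carry over. Pictures are saved under pics/ and viewed, at most 14 in all, crops included, and the job is handed in when it is done.

Besides the shell and the picture viewer there is one more tool, called by a JSON object that holds its "fn" and its "kwargs", one argument or row to a line. servo_tool: Moves the arm, as the interface text tells. Its arguments: {"type":"object","properties":{"plan":{"type":"array"}},"required":["plan"]}

```bash
mkdir -p pics; cat > h.py <<'E'
import numpy as np, cv2
from scipy.spatial.transform import Rotation as R
from bench import arm, vision
def grab(name):
    s=arm.read_state(); d=vision.get_image(name)
    if name=="wrist":
        T=np.eye(4); T[:3,:3]=R.from_quat(s["ee_rot"]).as_matrix(); T[:3,3]=s["position"]
        d["c2w"]=T@d["mount"]
    else: d["c2w"]=np.linalg.inv(d["world_to_cam"])
    return d
def save(d,f): cv2.imwrite("pics/"+f,d["image"][:,:,::-1])
def ray(d,uv):
    uv=np.atleast_2d(uv).astype(float)
    r=np.c_[uv,np.ones(len(uv))]@np.linalg.inv(d["K"]).T
    return d["c2w"][:3,3], r@d["c2w"][:3,:3].T
def onplane(d,uv,z):
    o,r=ray(d,uv); return o+r*((z-o[2])/r[:,2])[:,None]
def cloud(d):
    v,u=np.mgrid[:420,:560]; o,r=ray(d,np.c_[u.ravel(),v.ravel()])
    return (o+r*d["z_map"].ravel()[:,None]).reshape(420,560,3)
E
python3 - <<'E'
from h import *
s=arm.read_state(); print(s["clock"],s["position"],s["ee_rot"],s["gripper_width"],arm.hold_point_z)
for n in("scene","side","wrist"):
    d=grab(n); save(d,n+"0.png"); np.savez("/tmp/"+n+"0.npz",**d); print(n,d["c2w"][:3].round(2).tolist(),d["K"][0,0])
E
```

```text
0.0 [216.89474367 585.52409042 230.19035526] [ 9.84285094e-01 -1.76583110e-01 -1.65411098e-04  1.10984159e-03] 85.28638343148363 18.700000000000003
scene [[-0.82, -0.39, 0.42, -97.85], [-0.58, 0.57, -0.58, 790.6], [-0.01, -0.72, -0.69, 1044.44]] 477.48600339752807
side [[-1.0, -0.03, 0.04, 469.63], [-0.05, 0.62, -0.78, 1030.03], [-0.0, -0.78, -0.62, 916.96]] 502.7704534802067
wrist [[-0.35, -0.89, -0.3, 293.6], [-0.94, 0.33, 0.11, 557.25], [0.0, 0.32, -0.95, 373.65]] 296.1196350532256
```

View pics/scene0.png

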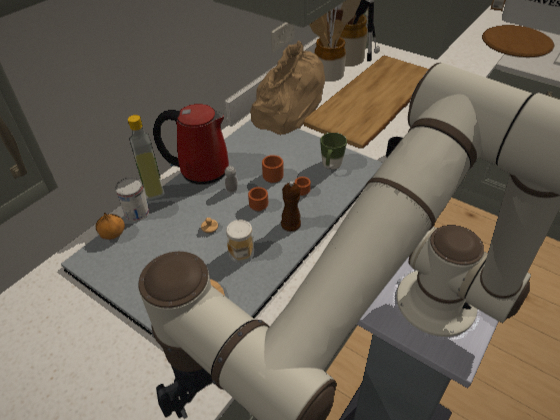

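View pics/side0.png

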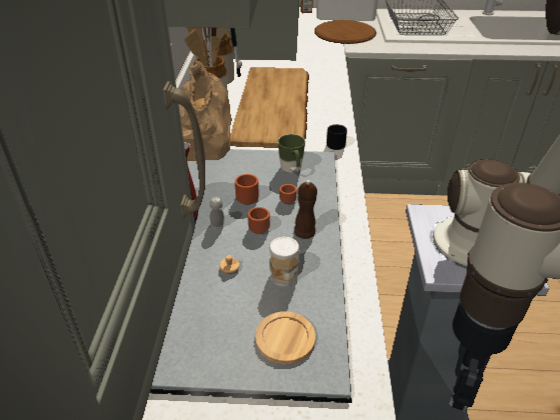

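The side view shows the large pot at (247,189), medium at (259,219), small at (288,193), lid at (230,265), trivet at (285,338), mill at (306,210), jar at (284,258), shaker at (217,211), mug at (291,153) and the black look-alike at (337,135). The scene view has the pots at (273,168), (258,199) and (303,185) and the lid at (209,225). The arm hides the trivet there.

```bash
python3 - <<'E'
from h import *
from scipy.optimize import least_squares
def fit(P):
    f=lambda p:np.hypot(P[:,0]-p[0],P[:,1]-p[1])-p[2]
    r=least_squares(f,[*P[:,:2].mean(0),30],loss="soft_l1"); return r.x.round(1)
seeds={"side":{"large":(247,189),"medium":(259,219),"small":(288,193),"lid":(230,265),"trivet":(285,338),"mill":(306,210),"jar":(284,258),"shaker":(217,211),"mug":(291,153)},
"scene":{"large":(273,168),"medium":(258,199),"small":(303,185),"lid":(209,225),"mill":(291,205),"jar":(240,238),"shaker":(231,179),"mug":(333,148)}}
for n in seeds:
    d=dict(np.load(f"/tmp/{n}0.npz")); C=cloud(d)
    z=C[...,2]; on=(C[...,0]>250)&(C[...,0]<850)&(abs(C[...,1])<520)
    print(n,"cover z",np.median(z[on&(abs(z-20)<8)]), "valid",(d["z_map"]>0).mean().round(2))
    m=(on&(z>27)&(z<220)).astype(np.uint8)
    k,lab=cv2.connectedComponents(m,connectivity=4)
    hsv=cv2.cvtColor(d["image"],cv2.COLOR_RGB2HSV)
    for name,(u,v) in seeds[n].items():
        l=lab[v,u]
        w=lab[v-15:v+15,u-15:u+15]; w=w[w>0]
        if l==0 and len(w): l=np.bincount(w).argmax()
        sel=lab==l
        if name in("large","medium","small"):
            red=((hsv[...,0]<12)&(hsv[...,1]>130)&(hsv[...,2]>50)).astype(np.uint8)
            _,rl=cv2.connectedComponents(red); w=rl[v-10:v+10,u-10:u+10]; w=w[w>0]
            sel=(rl==np.bincount(w).argmax())&on
        P=C[sel]; top=np.percentile(P[:,2],97)
        Q=P[P[:,2]>top-5]
        print(name,l,len(P),"top",top.round(1),"circle",fit(Q),len(Q),"bbox",P[:,:2].min(0).round(),P[:,:2].max(0).round())
E
```

```text
side cover z 18.63876126094584 valid 1.0
large 51 597 top 84.3 circle [ 618.6 -133.    30.6] 103 bbox [ 587. -169.] [649. -96.]
medium 55 470 top 74.1 circle [573.5   1.6  26.4] 110 bbox [546. -31.] [601.  32.]
small 53 274 top 64.4 circle [ 499.7 -126.2   21.8] 65 bbox [ 477. -156.] [521. -98.]
lid 59 259 top 59.4 circle [635.3 154.5   6.1] 32 bbox [611. 133.] [660. 179.]
trivet 65 39 top 31.0 circle [483.4 352.6   9.5] 39 bbox [475. 338.] [494. 370.]
mill 52 960 top 177.2 circle [450.4  11.8   9.7] 94 bbox [423.  -6.] [477.  38.]
jar 57 1243 top 121.9 circle [498.8 175.2  24.5] 459 bbox [464. 140.] [534. 210.]
shaker 54 394 top 107.1 circle [688.7 -12.1   9.8] 56 bbox [669. -24.] [711.  12.]
mug 25 858 top 117.4 circle [ 496.6 -298.9   41.2] 122 bbox [ 455. -501.] [ 544. -221.]
scene cover z 19.436098431489768 valid 1.0
large 90 480 top 84.8 circle [ 618.3 -132.    30.7] 83 bbox [ 583. -181.] [699. -97.]
medium 108 382 top 75.7 circle [572.7   2.5  26.5] 77 bbox [542. -70.] [642.  33.]
small 99 204 top 151.3 circle [434.1  -1.3   7.6] 7 bbox [ 427. -186.] [548.   6.]
lid 112 191 top 60.1 circle [633.3 156.1   6. ] 22 bbox [611. 130.] [660. 180.]
mill 99 975 top 177.9 circle [442.9  14.3   9.9] 86 bbox [ 421. -151.] [525.  39.]
jar 114 965 top 123.4 circle [497.4 176.6  24. ] 345 bbox [462. 142.] [533. 211.]
shaker 23 2678 top 214.0 circle [829.1 -42.2  68.5] 150 bbox [666. -94.] [850.  47.]
mug 64 786 top 118.2 circle [ 495.5 -297.    40.8] 109 bbox [ 454. -453.] [ 547. -224.]
```

```bash
python3 - <<'E'
from h import *
for n in("side","wrist"):
    d=dict(np.load(f"/tmp/{n}0.npz")); hsv=cv2.cvtColor(d["image"],cv2.COLOR_RGB2HSV)
    m=((hsv[...,0]>8)&(hsv[...,0]<24)&(hsv[...,1]>90)&(hsv[...,2]>90)).astype(np.uint8)
    C=cloud(d); m[(C[...,2]>60)|(C[...,2]<5)|(C[...,1]<230)|(abs(C[...,0]-550)>300)]=0
    cs,_=cv2.findContours(m,cv2.RETR_EXTERNAL,cv2.CHAIN_APPROX_NONE)
    if not cs: print(n,"none"); continue
    c=max(cs,key=cv2.contourArea)[:,0]; 
    P=onplane(d,c,31)
    (x,y),r=cv2.minEnclosingCircle(P[:,:2].astype(np.float32)); print(n,len(c),x,y,r,"ell",cv2.fitEllipse(P[:,:2].astype(np.float32)), "px",c.min(0),c.max(0))
    f=cv2.drawContours(np.zeros_like(m),[c[:,None]],-1,1,-1)>0
    Z=C[f]; q=np.hypot(Z[:,0]-x,Z[:,1]-y); print("floor z",np.median(Z[q<35,2]),"rim z",np.median(Z[(q>52)&(q<62),2]),"rim mean xy",)
E
```

```text
side 158 487.7808532714844 360.258056640625 67.60835266113281 ell ((487.794677734375, 360.0967102050781), (126.50749206542969, 133.69818115234375), 0.6097398996353149) px [255 312] [315 363]
floor z 27.495635768889997 rim z 31.047330628403017 rim mean xy
wrist none
```

View pics/wrist0.png

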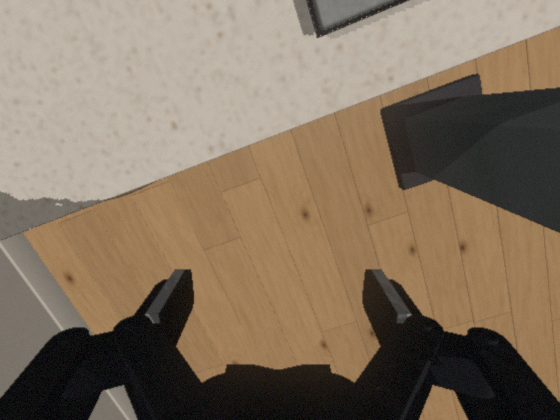

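The wrist picture shows the open fingers at (175,300) and (385,300), over floor and counter only, so it has nothing useful yet. I'll go above the trivet first and look down.

{"fn": "servo_tool", "kwargs": {
  "plan": [
    [0,0,0.1,0,0,0,1],
    [0,0,0.1,0,0,0,1],
    [0.09,-0.075,0.02,0,0,0,1],
    [0.09,-0.075,0.02,0,0,0,1],
    [0.09,-0.075,0.02,0,0,0,1],
    [0.09,-0.075,0.02,0,0,0,1],
    [0.09,-0.075,0,0,0,0,1],
    [0.09,-0.075,0,0,0,0,1],
    [0.09,-0.075,0,0,0,0,1],
    [0.09,-0.075,0,0,0,0,1],
    [0.09,-0.075,0,0,0,0,1],
    [0.09,-0.075,0,0,0,0,1],
    [0,0,0,0,0,0,1],
    [0,0,0,0,0,0,1]
  ]
}}

```text
clock: 1.9
position: [486.8, 361.1, 314.9]
ee_rot: [0.984, -0.177, -0.0, 0.0]
contact_force: [0.0, -0.1, 0.6]
gripper_width: 85.4
grasp_force: 0.0
```

```bash
python3 - <<'E'
from h import *
s=arm.read_state();print(s["position"],s["joints"])
d=grab("wrist"); save(d,"w1.png"); hsv=cv2.cvtColor(d["image"],cv2.COLOR_RGB2HSV)
m=((hsv[...,0]>8)&(hsv[...,0]<24)&(hsv[...,1]>90)&(hsv[...,2]>90)).astype(np.uint8)
C=cloud(d); print("cover",np.median(C[...,2]))
m[(abs(C[...,2]-28)>14)|(np.hypot(C[...,0]-488,C[...,1]-360)>100)]=0
P=C[m>0]; print(len(P)); 
for lo,hi in((24,60),(20,60)):
    Q=P[P[:,2]>lo][:,:2].astype(np.float32); print(cv2.minEnclosingCircle(Q))
x,y=488,360; q=np.hypot(P[:,0]-x,P[:,1]-y); print("floor",np.median(P[q<38,2]),"rim",np.median(P[(q>52)&(q<60),2]))
E
```

```text
[486.80669235 361.13011351 314.93170498] [ 9.04873317e-01  3.09346199e-01  1.04019670e-01 -3.49581666e-04
 -1.36610407e+00  3.11014897e-01]
cover 19.84347753301674
6227
((489.3704833984375, 356.5616149902344), 64.71885681152344)
((487.06805419921875, 356.6962585449219), 66.54981994628906)
floor 29.628192171101034 rim 33.61386058635634
```

View pics/w1.png

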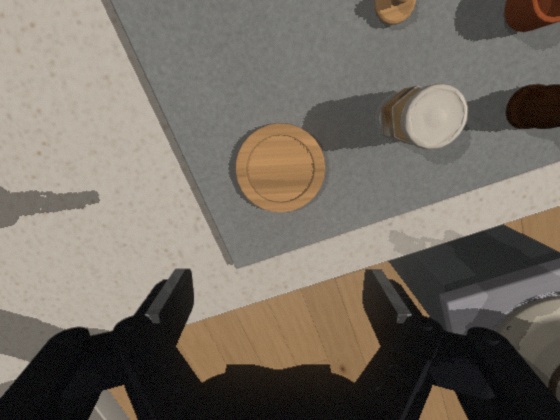

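The wrist view has the trivet at (281,168), the jar at (435,115), the mill at (540,105) and the lid at (395,5). The trivet centre comes out near (489,357), with its floor at z 29.6. Next I'll go above the large pot.

{"fn": "servo_tool", "kwargs": {
  "plan": [
    [0.037,-0.137,-0.02,0,0,0,1],
    [0.037,-0.137,-0.02,0,0,0,1],
    [0.037,-0.137,-0.02,0,0,0,1],
    [0.037,-0.137,-0.02,0,0,0,1],
    [0.037,-0.137,-0.02,0,0,0,1],
    [0.037,-0.137,-0.02,0,0,0,1],
    [0.037,-0.137,-0.02,0,0,0,1],
    [0.037,-0.137,-0.02,0,0,0,1],
    [0.037,-0.137,-0.02,0,0,0,1],
    [0.037,-0.137,-0.02,0,0,0,1],
    [0.037,-0.137,0,0,0,0,1],
    [0.037,-0.137,0,0,0,0,1],
    [0,0,0,0,0,0,1],
    [0,0,0,0,0,0,1]
  ]
}}

```text
clock: 3.7
position: [620.2, -131.1, 255.2]
ee_rot: [0.984, -0.176, -0.0, -0.0]
contact_force: [-0.3, 0.4, -0.0]
gripper_width: 85.2
grasp_force: 0.0
```

```bash
cat >> h.py <<'E'
from scipy.optimize import least_squares
def pot(d,xy,rad=45,z0=24,z1=230):
    "rim circle of the red pot near xy"
    hsv=cv2.cvtColor(d["image"],cv2.COLOR_RGB2HSV); C=cloud(d)
    m=((hsv[...,0]<12)|(hsv[...,0]>174))&(hsv[...,1]>110)&(np.hypot(C[...,0]-xy[0],C[...,1]-xy[1])<rad)&(C[...,2]>z0)&(C[...,2]<z1)
    P=C[m]; top=np.percentile(P[:,2],90); Q=P[P[:,2]>top-3]
    f=lambda p:np.maximum(abs(np.hypot(Q[:,0]-p[0],Q[:,1]-p[1])-p[2])-2,0)
    h=cv2.minEnclosingCircle(Q[:,:2].astype(np.float32))
    r=least_squares(lambda p:np.hypot(Q[:,0]-p[0],Q[:,1]-p[1])-p[2],[*Q[:,:2].mean(0),25],loss="soft_l1").x
    return dict(top=np.median(Q[:,2]).round(1),mec=np.round([*h[0],h[1]],1),fit=r.round(1),n=len(Q))
E
python3 - <<'E'
from h import *
s=arm.read_state();print(s["position"],s["joints"].round(2) if hasattr(s["joints"],"round") else s["joints"])
d=grab("wrist"); save(d,"w2.png")
for n,p in dict(large=(618,-132),medium=(573,2),small=(500,-126)).items():
    try: print(n,pot(d,p))
    except Exception as e: print(n,e)
E
```

```text
[ 620.19836247 -131.09485236  255.16217372] [ 0.05  0.39  0.07 -0.   -1.26  1.17]
large {'top': np.float64(84.4), 'mec': array([ 620.3, -136.4,   33.8]), 'fit': array([ 620.6, -136.3,   30.6]), 'n': 930}
medium {'top': np.float64(74.3), 'mec': array([574.5,  -1.4,  29.5]), 'fit': array([575.1,  -1.6,  26.2]), 'n': 536}
small {'top': np.float64(64.5), 'mec': array([ 501.2, -129. ,   24.7]), 'fit': array([ 501.9, -129.1,   21.8]), 'n': 456}
```

View pics/w2.png

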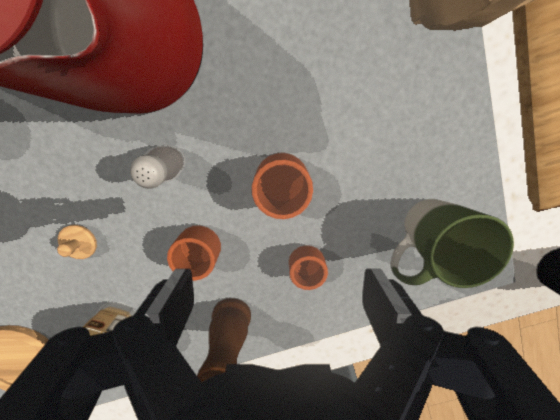

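The wrist view shows the large pot at (283,185), medium (194,252), small (308,268), shaker (148,171), mill (225,335) and mug (460,250). The wrist and fixed-camera results differ by about 3 mm in y, so I'll use the middle. Now to grasp the large pot.

{"fn": "servo_tool", "kwargs": {
  "plan": [
    [-0.002,-0.011,-0.1,0,0,0,1],
    [0,0,-0.12,0,0,0,1],
    [0,0,-0.12,0,0,0,1],
    [0,0,-0.12,0,0,0,1],
    [0,0,-0.12,0,0,0,1],
    [0,0,-0.08,0,0,0,1],
    [0,0,-0.05,0,0,0,1],
    [0,0,0,0,0,0,1],
    [0,0,0,0,0,0,1],
    [0,0,0,0,0,0,0],
    [0,0,0,0,0,0,0],
    [0,0,0,0,0,0,0],
    [0,0,0,0,0,0,0],
    [0,0,0,0,0,0,0],
    [0,0,0,0,0,0,0]
  ]
}}

```text
clock: 5.62
position: [620.9, -135.6, 44.2]
ee_rot: [0.984, -0.176, 0.002, -0.0]
contact_force: [-0.1, 0.3, 5.6]
gripper_width: 66.1
grasp_force: 67.7
```

{"fn": "servo_tool", "kwargs": {
  "plan": [
    [0,0,0.04,0,0,0,0],
    [0,0,0.1,0,0,0,0],
    [0,0,0.14,0,0,0,0],
    [0,0,0.14,0,0,0,0],
    [0,0,0.14,0,0,0,0],
    [0,0.05,0.1,0,0,0,0],
    [-0.03,0.1,0.04,0,0,0,0],
    [-0.04,0.14,0,0,0,0,0],
    [-0.04,0.14,0,0,0,0,0],
    [-0.04,0.14,0,0,0,0,0],
    [-0.04,0.14,0,0,0,0,0],
    [-0.04,0.14,0,0,0,0,0],
    [-0.04,0.14,0,0,0,0,0],
    [-0.04,0.14,0,0,0,0,0],
    [-0.04,0.14,0,0,0,0,0],
    [-0.04,0.14,0,0,0,0,0],
    [-0.04,0.14,0,0,0,0,0],
    [-0.04,0.09,0,0,0,0,0],
    [0,0,0,0,0,0,0],
    [0,0,0,0,0,0,0]
  ]
}}

```text
clock: 8.12
position: [478.3, 355.9, 252.0]
ee_rot: [0.984, -0.177, -0.0, 0.001]
contact_force: [0.6, -0.3, -2.1]
gripper_width: 66.5
grasp_force: 67.6
```

```bash
python3 - <<'E'
from h import *
print(arm.read_state()["position"])
d=grab("side"); save(d,"s3.png"); 
print(pot(d,(488,358),60,100,300))
E
```

```text
[478.33726459 355.89386053 251.95172676]
{'top': np.float64(289.3), 'mec': array([469.8, 357.9,  33.1]), 'fit': array([477.3, 357.4,  30.4]), 'n': 142}
```

View pics/s3.png

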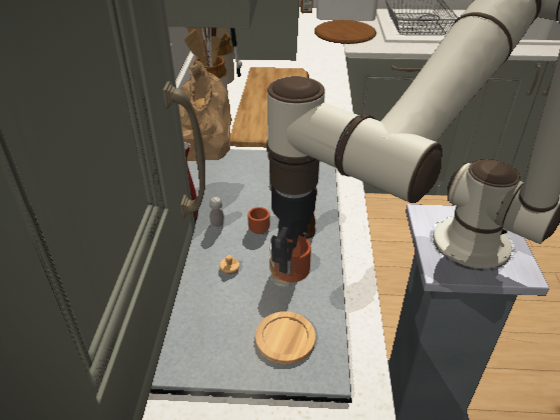

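The pot hangs upright in the gripper at (290,258), and the trivet is clear at (285,338). Lowering it now.

{"fn": "servo_tool", "kwargs": {
  "plan": [
    [0.036,0.005,-0.06,0,0,0,0],
    [0,0,-0.12,0,0,0,0],
    [0,0,-0.12,0,0,0,0],
    [0,0,-0.12,0,0,0,0],
    [0,0,-0.1,0,0,0,0],
    [0,0,-0.06,0,0,0,0],
    [0,0,-0.03,0,0,0,0],
    [0,0,-0.02,0,0,0,0],
    [0,0,0,0,0,0,0],
    [0,0,0,0,0,0,0]
  ]
}}

```text
clock: 9.43
position: [489.9, 358.5, 64.1]
ee_rot: [0.984, -0.176, 0.0, -0.001]
contact_force: [-0.7, 0.5, -1.4]
gripper_width: 66.0
grasp_force: 67.6
```

{"fn": "servo_tool", "kwargs": {
  "plan": [
    [0,0,-0.01,0,0,0,0],
    [0,0,-0.01,0,0,0,0],
    [0,0,-0.005,0,0,0,0],
    [0,0,-0.005,0,0,0,0],
    [0,0,0,0,0,0,0]
  ]
}}

```text
clock: 10.05
position: [489.4, 358.0, 54.1]
ee_rot: [0.984, -0.176, -0.0, 0.0]
contact_force: [0.3, -0.1, -3.3]
gripper_width: 66.3
grasp_force: 67.6
```

{"fn": "servo_tool", "kwargs": {
  "plan": [
    [0,0,-0.004,0,0,0,0],
    [0,0,-0.003,0,0,0,0],
    [0,0,0,0,0,0,0]
  ]
}}

```text
clock: 10.42
position: [489.6, 358.2, 53.2]
ee_rot: [0.984, -0.176, 0.0, -0.0]
contact_force: [-2.2, -1.6, 5.5]
gripper_width: 66.3
grasp_force: 68.3
```

Contact with the trivet. I'll release, rise and move over to the medium pot.

{"fn": "servo_tool", "kwargs": {
  "plan": [
    [0,0,0,0,0,0,1],
    [0,0,0,0,0,0,1],
    [0,0,0,0,0,0,1],
    [0,0,0,0,0,0,1],
    [0,0,0.04,0,0,0,1],
    [0,0,0.1,0,0,0,1],
    [0,0,0.14,0,0,0,1],
    [0,0,0.14,0,0,0,1],
    [0,0,0.14,0,0,0,1],
    [0.02,-0.1,0.1,0,0,0,1],
    [0.03,-0.14,0,0,0,0,1],
    [0.04,-0.16,0,0,0,0,1],
    [0.04,-0.16,0,0,0,0,1],
    [0.04,-0.16,0,0,0,0,1],
    [0.04,-0.16,0,0,0,0,1],
    [0.04,-0.16,0,0,0,0,1],
    [0.03,-0.1,0,0,0,0,1],
    [0,-0.05,0,0,0,0,1],
    [0,0,0,0,0,0,1],
    [0,0,0,0,0,0,1]
  ]
}}

```text
clock: 12.92
position: [573.3, 1.9, 250.5]
ee_rot: [0.984, -0.176, 0.0, -0.0]
contact_force: [0.6, -0.1, 0.5]
gripper_width: 85.4
grasp_force: 0.0
```

```bash
python3 - <<'E'
from h import *
print(arm.read_state()["position"])
d=grab("side"); save(d,"s4.png"); print("large side",pot(d,(488,358),60))
d=grab("wrist"); print("med wrist",pot(d,(574,0)))
E
```

```text
[573.32653635   1.91404636 250.52623989]
large side {'top': np.float64(90.9), 'mec': array([489. , 358.4,  34.9]), 'fit': array([488.8, 359.3,  30.8]), 'n': 237}
med wrist {'top': np.float64(74.4), 'mec': array([574.4,  -0.9,  29.2]), 'fit': array([574.8,  -0.9,  26.2]), 'n': 764}
```

View pics/s4.png

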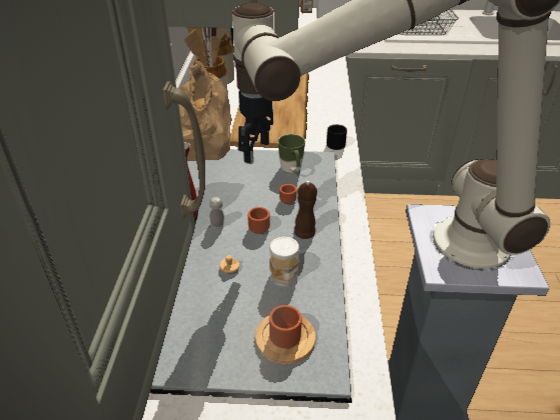

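The large pot stands upright in the middle of the trivet at (285,325) and the bystanders haven't moved. Grasping the medium pot next.

{"fn": "servo_tool", "kwargs": {
  "plan": [
    [0.003,-0.005,-0.1,0,0,0,1],
    [0,0,-0.12,0,0,0,1],
    [0,0,-0.12,0,0,0,1],
    [0,0,-0.12,0,0,0,1],
    [0,0,-0.12,0,0,0,1],
    [0,0,-0.08,0,0,0,1],
    [0,0,-0.05,0,0,0,1],
    [0,0,0,0,0,0,1],
    [0,0,0,0,0,0,1],
    [0,0,0,0,0,0,0],
    [0,0,0,0,0,0,0],
    [0,0,0,0,0,0,0],
    [0,0,0,0,0,0,0],
    [0,0,0,0,0,0,0],
    [0,0,0,0,0,0,0]
  ]
}}

```text
clock: 14.9
position: [575.3, -0.4, 38.8]
ee_rot: [0.984, -0.176, 0.001, -0.0]
contact_force: [-1.4, 0.1, 6.6]
gripper_width: 58.6
grasp_force: 64.5
```

{"fn": "servo_tool", "kwargs": {
  "plan": [
    [0,0,0.04,0,0,0,0],
    [0,0,0.1,0,0,0,0],
    [0,0,0.14,0,0,0,0],
    [0,0,0.14,0,0,0,0],
    [0,0,0.14,0,0,0,0],
    [0,0.05,0.1,0,0,0,0],
    [-0.025,0.1,0.04,0,0,0,0],
    [-0.035,0.14,0,0,0,0,0],
    [-0.04,0.16,0,0,0,0,0],
    [-0.04,0.16,0,0,0,0,0],
    [-0.04,0.16,0,0,0,0,0],
    [-0.04,0.16,0,0,0,0,0],
    [-0.04,0.16,0,0,0,0,0],
    [-0.025,0.08,0,0,0,0,0],
    [0,0.025,0,0,0,0,0],
    [0,0,0,0,0,0,0],
    [0,0,0,0,0,0,0]
  ]
}}

```text
clock: 17.02
position: [489.2, 356.8, 247.3]
ee_rot: [0.984, -0.177, -0.0, 0.0]
contact_force: [0.0, -0.4, -2.1]
gripper_width: 58.2
grasp_force: 64.7
```

```bash
python3 - <<'E'
from h import *
print(arm.read_state()["position"])
d=grab("side"); print("med",pot(d,(488,358),60,150,320)); print("large",pot(d,(489,359),45,24,120))
d=grab("wrist"); save(d,"w5.png")
try: print("large wrist",pot(d,(489,357),45,24,110)); print("med wrist",pot(d,(489,357),45,180,320))
except Exception as e: print(e)
E
```

```text
[489.20522104 356.83099875 247.27531785]
med {'top': np.float64(280.5), 'mec': array([486.8, 357.9,  28.9]), 'fit': array([488.3, 358.3,  26.3]), 'n': 119}
large {'top': np.float64(90.6), 'mec': array([489.7, 358. ,  35.5]), 'fit': array([488.8, 359.3,  30.7]), 'n': 252}
large wrist {'top': np.float64(93.4), 'mec': array([489.5, 357.9,  33.9]), 'fit': array([490. , 357.8,  30.5]), 'n': 855}
med wrist {'top': np.float64(282.9), 'mec': array([490.7, 363.6,  37.1]), 'fit': array([490. , 356.3,  26. ]), 'n': 4809}
```

Both views ask for a shift of about (+0.4, +1.3) mm. Lowering to just above the rim.

{"fn": "servo_tool", "kwargs": {
  "plan": [
    [0.001,0.0045,-0.06,0,0,0,0],
    [0,0,-0.12,0,0,0,0],
    [0,0,-0.12,0,0,0,0],
    [0,0,-0.1,0,0,0,0],
    [0,0,-0.05,0,0,0,0],
    [0,0,-0.015,0,0,0,0],
    [0,0,-0.01,0,0,0,0],
    [0,0,0,0,0,0,0]
  ]
}}

```text
clock: 18.12
position: [489.6, 359.8, 105.7]
ee_rot: [0.984, -0.176, 0.0, -0.001]
contact_force: [0.3, -0.1, -1.7]
gripper_width: 58.6
grasp_force: 64.8
```

{"fn": "servo_tool", "kwargs": {
  "plan": [
    [0,0,-0.006,0,0,0,0],
    [0,0,0,0,0,0,0]
  ]
}}

```text
clock: 18.38
position: [489.2, 359.5, 103.2]
ee_rot: [0.984, -0.176, 0.0, -0.0]
contact_force: [-0.4, -0.0, -2.1]
gripper_width: 58.4
grasp_force: 64.8
```

{"fn": "servo_tool", "kwargs": {
  "plan": [
    [0,0,-0.004,0,0,0,0],
    [0,0,0,0,0,0,0]
  ]
}}

```text
clock: 18.62
position: [489.3, 359.6, 101.9]
ee_rot: [0.984, -0.176, 0.0, -0.0]
contact_force: [-0.0, 0.0, -1.1]
gripper_width: 59.1
grasp_force: 64.9
```

{"fn": "servo_tool", "kwargs": {
  "plan": [
    [0,0,-0.004,0,0,0,0],
    [0,0,0,0,0,0,0]
  ]
}}

```text
clock: 18.88
position: [489.4, 359.6, 101.8]
ee_rot: [0.984, -0.176, 0.0, -0.0]
contact_force: [-1.9, -0.4, 5.5]
gripper_width: 58.8
grasp_force: 65.4
```

Seated, contact at TCP z 101.8. Release and move to the small pot.

{"fn": "servo_tool", "kwargs": {
  "plan": [
    [0,0,0,0,0,0,1],
    [0,0,0,0,0,0,1],
    [0,0,0,0,0,0,1],
    [0,0,0,0,0,0,1],
    [0,0,0.04,0,0,0,1],
    [0,0,0.1,0,0,0,1],
    [0,0,0.14,0,0,0,1],
    [0,0,0.14,0,0,0,1],
    [0,-0.1,0.08,0,0,0,1],
    [0.005,-0.14,0,0,0,0,1],
    [0.005,-0.17,0,0,0,0,1],
    [0.005,-0.17,0,0,0,0,1],
    [0.005,-0.17,0,0,0,0,1],
    [0.005,-0.17,0,0,0,0,1],
    [0.005,-0.17,0,0,0,0,1],
    [0.005,-0.17,0,0,0,0,1],
    [0,-0.17,0,0,0,0,1],
    [0,-0.13,0,0,0,0,1],
    [0,-0.06,0,0,0,0,1],
    [0,0,0,0,0,0,1]
  ]
}}

```text
clock: 21.38
position: [499.7, -127.2, 250.9]
ee_rot: [0.984, -0.177, 0.0, -0.0]
contact_force: [0.6, -0.2, 0.7]
gripper_width: 85.2
grasp_force: 0.0
```

{"fn": "servo_tool", "kwargs": {
  "plan": [
    [0,0,0,0,0,0,1]
  ]
}}

```text
clock: 21.5
position: [499.8, -125.9, 250.8]
ee_rot: [0.984, -0.176, 0.0, -0.0]
contact_force: [-0.7, 0.1, 0.4]
gripper_width: 85.5
grasp_force: 0.0
```

```bash
python3 - <<'E'
from h import *
print(arm.read_state()["position"])
d=grab("side"); save(d,"s6.png"); print("med side",pot(d,(488,358),60,110,200))
d=grab("wrist"); print("small wrist",pot(d,(501,-128)))
E
```

```text
[ 499.82238889 -125.88159454  250.75749099]
med side {'top': np.float64(135.1), 'mec': array([488.4, 359.8,  30.5]), 'fit': array([488.2, 360.8,  26.1]), 'n': 184}
small wrist {'top': np.float64(64.4), 'mec': array([ 501. , -129. ,   24.7]), 'fit': array([ 501.2, -129. ,   21.7]), 'n': 593}
```

View pics/s6.png

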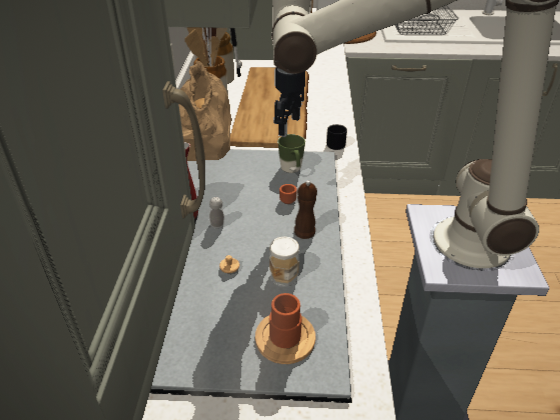

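The medium pot is seated straight on the large one at (286,315), rim at the expected height. The bystanders are in place. Grasping the small pot.

{"fn": "servo_tool", "kwargs": {
  "plan": [
    [0.003,-0.006,-0.1,0,0,0,1],
    [0,0,-0.12,0,0,0,1],
    [0,0,-0.12,0,0,0,1],
    [0,0,-0.12,0,0,0,1],
    [0,0,-0.12,0,0,0,1],
    [0,0,-0.09,0,0,0,1],
    [0,0,-0.045,0,0,0,1],
    [0,0,0,0,0,0,1],
    [0,0,0,0,0,0,1],
    [0,0,0,0,0,0,0],
    [0,0,0,0,0,0,0],
    [0,0,0,0,0,0,0],
    [0,0,0,0,0,0,0],
    [0,0,0,0,0,0,0],
    [0,0,0,0,0,0,0],
    [0,0,0,0,0,0,0]
  ]
}}

```text
clock: 23.6
position: [501.3, -128.5, 37.2]
ee_rot: [0.984, -0.176, 0.001, -0.0]
contact_force: [-1.2, -0.1, 5.7]
gripper_width: 47.9
grasp_force: 62.0
```

{"fn": "servo_tool", "kwargs": {
  "plan": [
    [0,0,0.04,0,0,0,0],
    [0,0,0.1,0,0,0,0],
    [0,0,0.14,0,0,0,0],
    [0,0,0.14,0,0,0,0],
    [0,0,0.16,0,0,0,0],
    [0,0.04,0.14,0,0,0,0],
    [0,0.1,0.015,0,0,0,0],
    [-0.005,0.15,0,0,0,0,0],
    [-0.005,0.16,0,0,0,0,0],
    [-0.005,0.17,0,0,0,0,0],
    [-0.005,0.17,0,0,0,0,0],
    [-0.005,0.17,0,0,0,0,0],
    [-0.005,0.17,0,0,0,0,0],
    [-0.005,0.17,0,0,0,0,0],
    [-0.005,0.16,0,0,0,0,0],
    [0,0.1,0,0,0,0,0],
    [0,0.05,0,0,0,0,0],
    [0,0.015,0,0,0,0,0],
    [0,0,0,0,0,0,0],
    [0,0,0,0,0,0,0]
  ]
}}

```text
clock: 26.1
position: [488.7, 358.1, 256.8]
ee_rot: [0.984, -0.177, -0.0, -0.0]
contact_force: [1.2, -0.2, -1.0]
gripper_width: 47.8
grasp_force: 62.0
```

```bash
python3 - <<'E'
from h import *
print(arm.read_state()["position"])
d=grab("side"); print("small",pot(d,(488,358),60,200,320)); print("med",pot(d,(489,359),45,110,160))
d=grab("wrist")
print("med wrist",pot(d,(489,357),45,110,160)); print("small wrist",pot(d,(489,357),45,200,320))
E
```

```text
[488.70094583 358.05088401 256.81561739]
small {'top': np.float64(281.6), 'mec': array([481.6, 359.1,  23.6]), 'fit': array([488.8, 358.8,  22.5]), 'n': 77}
med {'top': np.float64(135.4), 'mec': array([488.1, 360.3,  29.9]), 'fit': array([488.3, 360.7,  26.2]), 'n': 184}
med wrist {'top': np.float64(137.4), 'mec': array([488.9, 359.4,  29.4]), 'fit': array([489.6, 359.3,  26.1]), 'n': 891}
small wrist {'top': np.float64(284.0), 'mec': array([490.4, 364.7,  31.8]), 'fit': array([489.7, 357.5,  21.7]), 'n': 3424}
```

Shift of about (-0.2, +1.8) mm, then lower.

{"fn": "servo_tool", "kwargs": {
  "plan": [
    [-0.001,0.006,-0.06,0,0,0,0],
    [0,0,-0.12,0,0,0,0],
    [0,0,-0.1,0,0,0,0],
    [0,0,-0.05,0,0,0,0],
    [0,0,-0.015,0,0,0,0],
    [0,0,-0.01,0,0,0,0],
    [0,0,-0.01,0,0,0,0],
    [0,0,0,0,0,0,0]
  ]
}}

```text
clock: 27.2
position: [488.4, 361.1, 147.4]
ee_rot: [0.984, -0.176, 0.0, -0.0]
contact_force: [-0.0, 0.2, -1.4]
gripper_width: 47.7
grasp_force: 62.0
```

{"fn": "servo_tool", "kwargs": {
  "plan": [
    [0,0,-0.004,0,0,0,0],
    [0,0,0,0,0,0,0]
  ]
}}

```text
clock: 27.45
position: [488.3, 360.9, 145.9]
ee_rot: [0.984, -0.176, 0.0, -0.0]
contact_force: [-0.3, 0.1, -1.3]
gripper_width: 48.2
grasp_force: 62.0
```

{"fn": "servo_tool", "kwargs": {
  "plan": [
    [0,0,-0.004,0,0,0,0],
    [0,0,0,0,0,0,0]
  ]
}}

```text
clock: 27.7
position: [488.2, 360.9, 144.5]
ee_rot: [0.984, -0.176, -0.0, 0.0]
contact_force: [-0.6, 0.3, -0.3]
gripper_width: 48.1
grasp_force: 62.0
```

{"fn": "servo_tool", "kwargs": {
  "plan": [
    [0,0,-0.003,0,0,0,0],
    [0,0,0,0,0,0,0]
  ]
}}

```text
clock: 27.95
position: [488.4, 361.0, 144.2]
ee_rot: [0.984, -0.176, 0.0, -0.0]
contact_force: [-1.4, -0.9, 1.9]
gripper_width: 48.1
grasp_force: 62.3
```

Seated. Release and move to the lid.

{"fn": "servo_tool", "kwargs": {
  "plan": [
    [0,0,0,0,0,0,1],
    [0,0,0,0,0,0,1],
    [0,0,0,0,0,0,1],
    [0,0,0,0,0,0,1],
    [0,0,0.04,0,0,0,1],
    [0,0,0.1,0,0,0,1],
    [0,0,0.12,0,0,0,1],
    [0,0,0.1,0,0,0,1],
    [0.05,-0.07,0.04,0,0,0,1],
    [0.09,-0.125,0,0,0,0,1],
    [0.1,-0.145,0,0,0,0,1],
    [0.1,-0.145,0,0,0,0,1],
    [0.09,-0.125,0,0,0,0,1],
    [0.055,-0.075,0,0,0,0,1],
    [0,0,0,0,0,0,1],
    [0,0,0,0,0,0,1],
    [0,0,0,0,0,0,1]
  ]
}}

```text
clock: 30.08
position: [633.3, 156.4, 264.2]
ee_rot: [0.984, -0.176, 0.0, -0.0]
contact_force: [-0.0, -0.4, 1.2]
gripper_width: 85.0
grasp_force: 0.0
```

```bash
python3 - <<'E'
from h import *
print(arm.read_state()["position"])
d=grab("side"); save(d,"s7.png"); print("small side",pot(d,(488,360),60,155,220))
d=grab("wrist"); save(d,"w7.png"); C=cloud(d)
near=np.hypot(C[...,0]-634,C[...,1]-155)<40
for lo,hi in((30,40),(51,70)):
    P=C[near&(C[...,2]>lo)&(C[...,2]<hi)]; print(lo,len(P),P[:,2].max(),np.median(P[:,2]),cv2.minEnclosingCircle(P[:,:2].astype(np.float32)),(P[:,:2].min(0)+P[:,:2].max(0))/2)
E
```

```text
[633.34654182 156.36418269 264.18643414]
small side {'top': np.float64(169.2), 'mec': array([487.2, 362. ,  25.6]), 'fit': array([487.8, 361.7,  21.8]), 'n': 152}
30 985 39.795153272721564 35.4547460191738 ((635.6930541992188, 152.80279541015625), 24.828746795654297) [635.83560778 152.46341407]
51 170 62.40772846245312 59.89942832399626 ((635.9429931640625, 152.80279541015625), 8.769105911254883) [635.98252662 152.8592987 ]
```

View pics/w7.png

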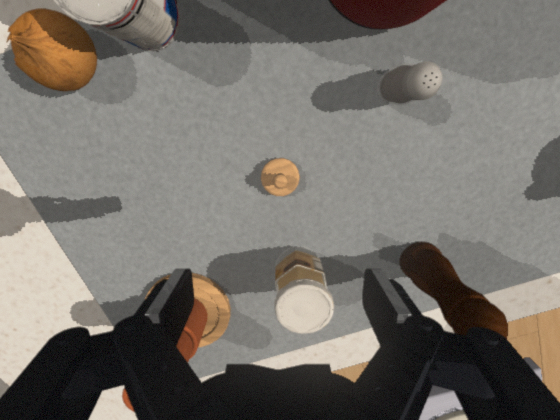

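View pics/s7.png

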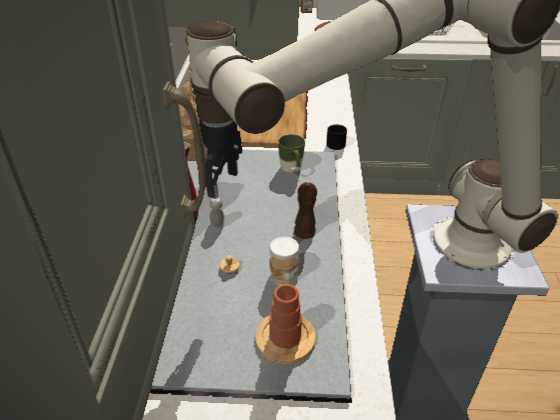

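The wrist view shows the lid at (280,178), knob up, with the jar at (304,290) and plenty of room. In the side view the three pots stand straight at (286,315). Grasping the lid by its knob.

{"fn": "servo_tool", "kwargs": {
  "plan": [
    [0.008,-0.0105,-0.1,0,0,0,0.7],
    [0,0,-0.12,0,0,0,0.6],
    [0,0,-0.12,0,0,0,0.6],
    [0,0,-0.12,0,0,0,0.6],
    [0,0,-0.12,0,0,0,0.6],
    [0,0,-0.09,0,0,0,0.6],
    [0,0,-0.05,0,0,0,0.6],
    [0,0,-0.025,0,0,0,0.6],
    [0,0,0,0,0,0,0.6],
    [0,0,0,0,0,0,0.6]
  ]
}}

```text
clock: 31.42
position: [637.0, 152.6, 41.5]
ee_rot: [0.984, -0.176, 0.001, -0.001]
contact_force: [-0.1, 0.4, -0.2]
gripper_width: 51.2
grasp_force: 0.0
```

{"fn": "servo_tool", "kwargs": {
  "plan": [
    [0,0,0,0,0,0,0],
    [0,0,0,0,0,0,0],
    [0,0,0,0,0,0,0],
    [0,0,0,0,0,0,0],
    [0,0,0,0,0,0,0],
    [0,0,0,0,0,0,0],
    [0,0,0,0,0,0,0],
    [0,0,0,0,0,0,0]
  ]
}}

```text
clock: 32.42
position: [636.7, 152.5, 41.0]
ee_rot: [0.984, -0.176, 0.001, -0.0]
contact_force: [-1.0, 1.1, 5.3]
gripper_width: 14.7
grasp_force: 58.7
```

{"fn": "servo_tool", "kwargs": {
  "plan": [
    [0,0,0.03,0,0,0,0],
    [0,0,0.08,0,0,0,0],
    [0,0,0.12,0,0,0,0],
    [0,0,0.14,0,0,0,0],
    [0,0,0.14,0,0,0,0],
    [0,0,0.14,0,0,0,0],
    [-0.02,0.03,0.1,0,0,0,0],
    [-0.06,0.08,0.03,0,0,0,0],
    [-0.09,0.125,0,0,0,0,0],
    [-0.09,0.125,0,0,0,0,0],
    [-0.09,0.125,0,0,0,0,0],
    [-0.08,0.11,0,0,0,0,0],
    [-0.045,0.07,0,0,0,0,0],
    [-0.02,0.03,0,0,0,0,0],
    [0,0,0,0,0,0,0],
    [0,0,0,0,0,0,0],
    [0,0,0,0,0,0,0]
  ]
}}

```text
clock: 34.55
position: [488.2, 359.9, 274.2]
ee_rot: [0.984, -0.177, -0.0, 0.0]
contact_force: [0.1, 0.6, -0.7]
gripper_width: 14.6
grasp_force: 58.6
```

```bash
python3 - <<'E'
from h import *
print(arm.read_state()["position"])
d=grab("side"); save(d,"s8.png"); print("small side",pot(d,(488,360),40,155,200))
def lid(d):
    C=cloud(d);hsv=cv2.cvtColor(d["image"],cv2.COLOR_RGB2HSV)
    m=(np.hypot(C[...,0]-489,C[...,1]-360)<45)&(C[...,2]>235)&(C[...,2]<290)&(hsv[...,0]>8)&(hsv[...,0]<24)&(hsv[...,1]>90)&(hsv[...,2]>60)
    P=C[m]; print(len(P),P.min(0).round(1),P.max(0).round(1),"mid",((P.min(0)+P.max(0))/2).round(1))
    for a in range(236,290,6):
        Q=P[(P[:,2]>=a)&(P[:,2]<a+6)]
        if len(Q)>4: print(a,len(Q),Q[:,:2].min(0).round(1),Q[:,:2].max(0).round(1))
lid(d)
d=grab("wrist"); save(d,"w8.png"); print("small wrist",pot(d,(489,360),40,155,200)); lid(d)
c=np.hstack([cv2.imread("pics/s8.png")[200:380,190:390],cv2.imread("pics/w8.png")[60:240,180:380]])
cv2.imwrite("pics/c8.png",cv2.resize(c,None,fx=2,fy=2))
E
```

```text
[488.20655763 359.92284766 274.16419559]
small side {'top': np.float64(169.5), 'mec': array([487.6, 362.2,  25. ]), 'fit': array([487.7, 362.1,  21.7]), 'n': 148}
296 [463.6 340.  258. ] [510.1 386.2 287.8] mid [486.9 363.1 272.9]
260 144 [463.6 340. ] [510.1 385.8]
266 138 [465.6 344.3] [510.1 386.2]
278 5 [477.1 356.3] [502.2 375.6]
small wrist {'top': np.float64(171.5), 'mec': array([489. , 360.2,  24.9]), 'fit': array([489. , 360.5,  21.7]), 'n': 734}
2953 [464.  335.4 261.6] [512.3 383.3 290. ] mid [488.1 359.4 275.8]
260 138 [483.3 335.4] [512.3 372.5]
266 2454 [464.  335.6] [512.  383.3]
272 97 [485.9 353.9] [494.4 367.5]
278 99 [487.3 339. ] [501.6 375.6]
284 165 [478.1 338.3] [496.6 365.8]
```

View pics/c8.png

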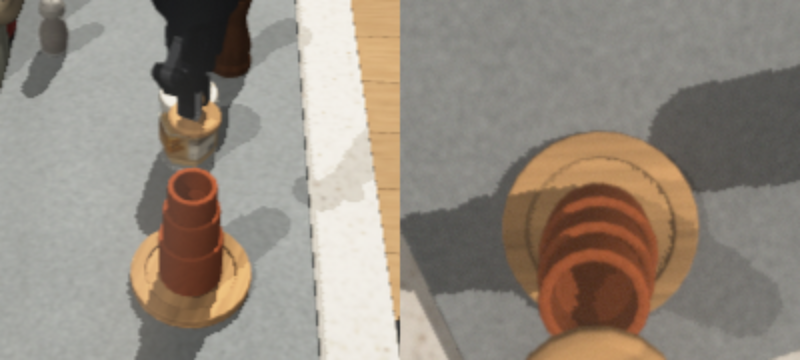

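In the crops the lid hangs level over the stack: the disc is at (190,120) on the left and the small pot's mouth is below it at (192,185). The stack is straight. I'll shift +0.8 mm in x and lower.

{"fn": "servo_tool", "kwargs": {
  "plan": [
    [0.003,0,-0.05,0,0,0,0],
    [0,0,-0.1,0,0,0,0],
    [0,0,-0.08,0,0,0,0],
    [0,0,-0.03,0,0,0,0],
    [0,0,-0.015,0,0,0,0],
    [0,0,-0.01,0,0,0,0],
    [0,0,0,0,0,0,0]
  ]
}}

```text
clock: 35.52
position: [488.8, 361.0, 189.2]
ee_rot: [0.984, -0.176, 0.0, -0.0]
contact_force: [-0.3, -0.1, -0.2]
gripper_width: 14.6
grasp_force: 58.6
```

{"fn": "servo_tool", "kwargs": {
  "plan": [
    [0,0,-0.004,0,0,0,0],
    [0,0,0,0,0,0,0]
  ]
}}

```text
clock: 35.78
position: [488.6, 360.8, 187.8]
ee_rot: [0.984, -0.176, 0.0, -0.0]
contact_force: [0.4, -0.2, -0.1]
gripper_width: 14.6
grasp_force: 58.6
```

{"fn": "servo_tool", "kwargs": {
  "plan": [
    [0,0,-0.004,0,0,0,0],
    [0,0,0,0,0,0,0]
  ]
}}

```text
clock: 36.02
position: [488.5, 360.7, 186.2]
ee_rot: [0.984, -0.176, -0.0, 0.0]
contact_force: [0.7, -1.0, -1.0]
gripper_width: 14.9
grasp_force: 58.6
```

{"fn": "servo_tool", "kwargs": {
  "plan": [
    [0,0,-0.004,0,0,0,0],
    [0,0,0,0,0,0,0]
  ]
}}

```text
clock: 36.28
position: [488.5, 360.7, 184.9]
ee_rot: [0.984, -0.176, -0.0, 0.0]
contact_force: [0.2, -0.7, -0.9]
gripper_width: 14.8
grasp_force: 58.6
```

{"fn": "servo_tool", "kwargs": {
  "plan": [
    [0,0,-0.003,0,0,0,0],
    [0,0,0,0,0,0,0]
  ]
}}

```text
clock: 36.52
position: [488.6, 360.8, 184.2]
ee_rot: [0.984, -0.176, 0.0, -0.0]
contact_force: [-0.7, 1.0, -1.6]
gripper_width: 15.1
grasp_force: 58.6
```

{"fn": "servo_tool", "kwargs": {
  "plan": [
    [0,0,-0.003,0,0,0,0],
    [0,0,0,0,0,0,0]
  ]
}}

```text
clock: 36.78
position: [488.8, 360.9, 184.0]
ee_rot: [0.984, -0.176, 0.0, -0.0]
contact_force: [-0.2, -1.3, 2.5]
gripper_width: 14.9
grasp_force: 58.9
```

{"fn": "servo_tool", "kwargs": {
  "plan": [
    [0,0,-0.003,0,0,0,0],
    [0,0,0,0,0,0,0]
  ]
}}

```text
clock: 37.02
position: [489.0, 361.0, 184.0]
ee_rot: [0.984, -0.176, 0.001, -0.001]
contact_force: [-1.6, -0.3, 6.1]
gripper_width: 14.8
grasp_force: 59.2
```

Seated. Ease off the pressure, open, rise and move clear.

{"fn": "servo_tool", "kwargs": {
  "plan": [
    [0,0,0.002,0,0,0,0],
    [0,0,0,0,0,0,0.6],
    [0,0,0,0,0,0,0.6],
    [0,0,0,0,0,0,0.6],
    [0,0,0,0,0,0,0.6],
    [0,0,0,0,0,0,0.6],
    [0,0,0.04,0,0,0,0.6],
    [0,0,0.1,0,0,0,0.6],
    [0,0,0.12,0,0,0,0.6],
    [0,0,0.1,0,0,0,0.6],
    [0.02,-0.08,0,0,0,0,0.6],
    [0.04,-0.14,0,0,0,0,0.6],
    [0.04,-0.14,0,0,0,0,0.6],
    [0.04,-0.14,0,0,0,0,0.6],
    [0.04,-0.12,0,0,0,0,0.6],
    [0,0,0,0,0,0,0.6],
    [0,0,0,0,0,0,0.6],
    [0,0,0,0,0,0,0.6]
  ]
}}

```text
clock: 39.28
position: [542.3, 175.4, 290.8]
ee_rot: [0.984, -0.176, -0.0, 0.0]
contact_force: [0.0, -0.4, -0.4]
gripper_width: 51.5
grasp_force: 0.0
```

```bash
python3 - <<'E'
from h import *
d=grab("side"); save(d,"s9.png"); C=cloud(d)
m=(np.hypot(C[...,0]-489,C[...,1]-361)<40)&(C[...,2]>172)&(C[...,2]<230); P=C[m]
print("lid top",P[:,2].max(),"disc",P.min(0).round(1),P.max(0).round(1))
E
```

```text
lid top 204.0393134479409 disc [463.3 340.4 172.1] [510.8 385.8 204. ]
```

View pics/s9.png

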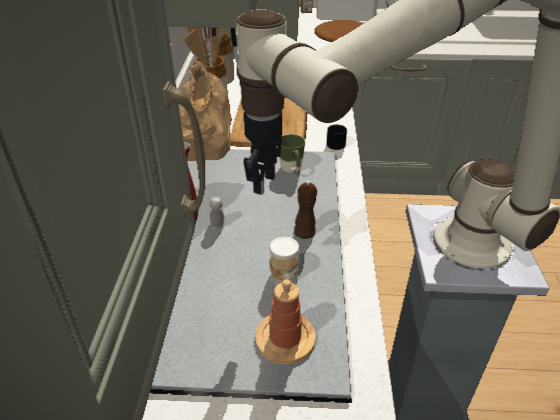

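The stack stands straight and complete at (286,315). The lid is seated, its top at about z 204 as expected, and the mug, jar, mill and shaker haven't moved. Handing in.

```bash
python3 -c "
from bench import arm; print(arm.job_done())"
```

```text
the job is handed in; nothing more can be done
None
```

The large, medium and small pots and the lid are stacked in order on the trivet, the mug, jar, mill and shaker were not moved, and the job was handed in at about 39 s on the robot's clock.

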